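# Fill, freshen and latch the kerbside caddy

### The arm

A 7-joint arm with a two-finger parallel gripper is mounted at the origin on the work surface. World frame = base frame: x ahead of the robot, y to its left, z up, the work surface at z = 0. Lengths are in m, angles in degrees, forces in N, time in s.
With the tool pointing down it reaches from about 0.4 to 0.85 m from the base axis. Payload 4.4 kg.
Tool frame: the origin (TCP) lies on the centre line of the jaws, within the pads' length; the fingertips stand arm.finger_overhang ahead of it and the grasp point (between the pads) lies 5 mm behind it (arm.finger_overhang is the distance from the TCP to the fingertips, in m); z points along the fingers, y is the line along which they close (so a half turn about z gives the same grasp; the last joint's range is limited). The gripper opens to 94 mm and grips with 3 to 60 N. Pads are 16 mm wide; open, the fingers measure 119 mm over their backs; the gripper's body (75 mm by 177 mm) begins 78 mm behind the grasp point.
Start: joints at [-3.77, 36.005, 2.206, 86.941, -1.547, 57.084, -1.146], TCP at [0.65, 0, 0.219] pointing down, gripper open.
Joint ranges: [-175.42, 175.42], [-21.48, 121.26], [-71.46, 75.88], [10.55, 141.38], [-63.04, 243.04], [13.31, 113.54], [-168.57, 168.57]. Speed limits (degrees/s): [147.25, 147.25, 180, 180, 180, 180, 180].

### API

Orientations are given as [roll, pitch, yaw] about the fixed x, y, z axes, in that order (R = Rz(yaw) Ry(pitch) Rx(roll)).
In Python, from station import sensors, eyes, job, arm gives the robot as it stands. The module is installed in compiled form; this text tells all that it offers.
- The arm moves only by the tool move_arm, never from a script. Its argument "moves" is a list of rows, each a list of 7 numbers: the shift along the world's x, y, z in units of 500 mm (1.0 is 500 mm), then the turn, a rotation vector about the world's x, y, z in units of 45 degrees (1.0 is 45 degrees), then the opening, from -1 (shut) to 1 (fully open). In form: [[dx, dy, dz, ax, ay, az, hand], ...]. A call has 1 to 5 rows; each row is the pose to reach, as a shift and turn from the pose commanded when the call began; what a row does not reach only later rows make up. A row lasts 1/10 s, in which the tool goes at most 50 mm and 8.59 degrees, less where a joint would pass 70% of its speed; a pose out of reach is approached as far as the arm can. A call with a number of a shift or a turn outside -1 to 1 is refused whole. A call with a gripper value outside its range is refused whole. The fingers move at their own pace and stop on an object; "newtons" is the grip in N (left out, the last holds). Time passes only in rows, so rows that repeat a pose let the fingers close. It gives the time, the measured TCP pose, the force, the opening and the grip force at its end, in the units of the state.
- sensors.get_obs(): the state, without advancing time (a new reading comes with each control period).
- eyes.capture(name): name is "scene" or "side" or "wrist"; returns a dict with "image" (480x640x3 uint8, red, green, blue), "range_z" (480x640 float32, m along the optical axis (not along the pixel's ray), 0 where there is no reading), "intrinsics" (3x3 intrinsics, pixels), "distortion" ([k1, k2, p1, p2, k3] as OpenCV has them; the pictures are not rectified), "R" (3x3) and "t" (3): a world point X has camera coordinates R X + t; the wrist camera has in their place "T_tool_cam" (4x4, takes a point from camera to tool coordinates, whose origin is the TCP and whose axes are the flange's). Camera axes: x right, y down, z forward; pixel columns grow to the right and rows downward; lengths in m; the calibration is good to about 2 mm. A picture is of the moment at which its call begins: read the wrist's pose just before it.
- job.job_done(): hands the job in; it is judged then, once.
Trained networks look in the newest picture that a camera, given by its name, has taken for a name from the list of things; names that differ only in an ending like _2 or _b are one class to them, and where a whole thing is asked for, a point or a joint stands for the part that bears it (a point fixed in the world has none). Each returns a list of dicts, best first, with "score" (0 to 1); they miss things now and then, are a little off and sometimes report something else, mostly with a low value. They report only what shows in the picture. A call takes as long as a camera call. They do not tell look-alikes from the thing itself.
- eyes.spot_in(camera, name): "location" ([column, row] in pixels, amid what is visible of it).
- eyes.place_of(camera, name): "location" ([column, row] in pixels: a listed point, or the origin of a listed thing).
The state is a dict: "time_s": time; "joints": joint angles; "dq": joint speeds; "effort": joint torques, N m; "tcp_pos": TCP position; "ee_rot": TCP orientation; "contact_force": force on the tool from outside, world axes, zero at the start; "moment": the same for the moment, N m; "grip_width": finger opening in m; "grasp_force": force on a finger pad.
Only numpy, scipy, OpenCV 4.12 (cv2) and the standard library are available. Lean on these libraries where they do the work, as an engineer would, in place of code of your own. Each camera call takes 0.05 s, during which the arm holds its last target. There are 200 camera calls.

### The job

Get the green caddy ready for the kerb: put every spent coffee pod from the trolley top into it, then press the deodoriser's nozzle cap right down and let it spring back. After that shut the caddy's lid and turn the latch lever from its parked place up over the cam until it drops into its low notch over the lid, leaving the canister, bowl, opener and other things on the trolley where they are.

Things in the scene. Friction and masses are not known exactly. Their poses are not given: they have to be found in the camera images.
- caddy: Green plastic kerbside caddy: an open tub 170 mm (its x) by 200 mm (its y), 140 mm high, walls 5 mm, fixed to the trolley. Origin: centre of its underside, z up. The lid hinges on its +x rim; the latch stands on a bracket on its -x face (bracket 74 mm wide along y, reaching 73 mm out from the wall, top at 138 mm).
- lid (a joint): Caddy lid angle, rad: 0 shut, 1.9 leaning open against its stop (at 1.57 upright). Its hinge runs along the caddy's y on the +x rim. It hangs loose on the hinge: pushed well past upright it falls shut by itself.
- lid_edge (a point): Middle of the lid's free edge, 170 mm from the hinge. The lid is a flat green plate 206 mm wide along the caddy's y, 8 mm thick; shut, its upper face is 149 mm above the trolley. Axes: x points from the free edge to the hinge, z is the lid's upper (outer) face.
- lid_hinge (a point): Middle of the lid's hinge line, 140 mm above the trolley; axes turn with the lid like lid_edge.
- latch (a joint): Angle of the steel latch lever about its upright pivot, rad, growing counter-clockwise from above. 0 to 0.15: parked along the caddy's front, pointing to the caddy's -y. The lever climbs its cam to the top at 0.8, comes down a little to 1.25, then drops into the low notch (1.42 to 1.72, the stop), where near 1.57 it points to the caddy's +x over the shut lid, and stays.
- latch_lift (a joint): Height of the latch lever over its parked height, m: about 0 (-0.001) parked, +0.009 on top of the cam, -0.010 in the notch. The cam couples it to the angle; a spring of about 12 N presses the lever down, so turning over the cam takes about 4 N sideways at the grip post, and past the top it goes easily; turning it back out of the notch takes more.
- latch_grip (a point): Middle of the upright black round grip post on the lever's end: 16 mm across, standing 38 mm above the lever arm, so that this point is 19 mm above the arm's upper face and 19 mm below the post's top; 75 mm from the pivot axis. The arm is 14 mm wide and 10 mm thick. Axes turn with the lever: -y points from pivot to post.
- latch_pivot (a point): On the lever's pivot axis at the height of the arm's underside (160 mm above the trolley when parked), 42 mm out from the caddy's -x face.
- bottle: Aluminium deodoriser bottle 54 mm across on a fixed foot 72 mm across, upright, fixed to the trolley; its nozzle points roughly to the caddy. Origin: centre of the underside.
- nozzle (a joint): How far the sprung nozzle cap is pressed down, m: 0 up, 0.008 fully down. It starts to give at 2.4 N and takes 8 N to reach the bottom; it springs back when let go.
- nozzle_top (a point): Centre of the top face of the white round nozzle cap, 28 mm across, 220 mm above the trolley when up.
- pod0: Spent coffee pod of pale paper fibre, about 20 g: a blunt cone 34 mm high, 34 mm across at the bottom and 31 mm at the top, on a thin rim 42 mm across and 3 mm high. Origin: centre of the rim's underside, z along its axis. Three to five of the five pods are there; the others are absent (None). They start upright on the trolley.
- pod1: Spent coffee pod of pale paper fibre, about 20 g: a blunt cone 34 mm high, 34 mm across at the bottom and 31 mm at the top, on a thin rim 42 mm across and 3 mm high. Origin: centre of the rim's underside, z along its axis. Three to five of the five pods are there; the others are absent (None). They start upright on the trolley.
- pod2: Spent coffee pod of pale paper fibre, about 20 g: a blunt cone 34 mm high, 34 mm across at the bottom and 31 mm at the top, on a thin rim 42 mm across and 3 mm high. Origin: centre of the rim's underside, z along its axis. Three to five of the five pods are there; the others are absent (None). They start upright on the trolley.
- pod3: Spent coffee pod of pale paper fibre, about 20 g: a blunt cone 34 mm high, 34 mm across at the bottom and 31 mm at the top, on a thin rim 42 mm across and 3 mm high. Origin: centre of the rim's underside, z along its axis. Three to five of the five pods are there; the others are absent (None). They start upright on the trolley.
- pod4: Spent coffee pod of pale paper fibre, about 20 g: a blunt cone 34 mm high, 34 mm across at the bottom and 31 mm at the top, on a thin rim 42 mm across and 3 mm high. Origin: centre of the rim's underside, z along its axis. Three to five of the five pods are there; the others are absent (None). They start upright on the trolley.
- canister: White ceramic canister, 100 mm across, 158 mm high with its cork-sealed lid. Origin: centre of the underside. Bystander.
- bowl: Grey silicone bowl, 110 mm across, 45 mm high. Origin: centre of the underside. Bystander.
- opener: Flat steel bottle opener lying down, reaching from 57 mm on its -x side to 61 mm on its +x side, up to 38 mm wide, 6 mm thick, loop end at +x. Bystander.
- mug: Blue mug, 80 mm across, 90 mm high, handle at its +y. Origin: centre of the underside. Bystander.
- tin: Plain metal tin, 72 mm across, 110 mm high. Origin: centre of the underside. Bystander.
- stopper: Loose cork stopper, an upright cylinder 50 mm across, 30 mm high. Origin: centre of the underside. Bystander.
- brush: Flat wooden-handled dish brush, about 200 mm long, lying along its x, near the robot's right side. Bystander.
Mind the look-alikes: they are no part of the job. What is shaped like the pod0 but blue or pink is not meant.

How it is judged (in metres and radians):
On the way, in this order (a step that is already met when the one before it is completed fails the run):
1. every coffee pod is in the caddy (x of pod0 in the frame of caddy between -0.085 and 0.085 m and y of pod0 in the frame of caddy between -0.1 and 0.1 m and z of pod0 in the frame of caddy between -0.01 and 0.135 m and x of pod1 in the frame of caddy between -0.085 and 0.085 m and y of pod1 in the frame of caddy between -0.1 and 0.1 m and z of pod1 in the frame of caddy between -0.01 and 0.135 m and x of pod2 in the frame of caddy between -0.085 and 0.085 m and y of pod2 in the frame of caddy between -0.1 and 0.1 m and z of pod2 in the frame of caddy between -0.01 and 0.135 m and x of pod3 in the frame of caddy between -0.085 and 0.085 m and y of pod3 in the frame of caddy between -0.1 and 0.1 m and z of pod3 in the frame of caddy between -0.01 and 0.135 m and x of pod4 in the frame of caddy between -0.085 and 0.085 m and y of pod4 in the frame of caddy between -0.1 and 0.1 m and z of pod4 in the frame of caddy between -0.01 and 0.135 m), for 0.2 s.
2. then the nozzle cap is pressed down (value of joint nozzle above 0.006 m), for 0.05 s.
3. the nozzle cap has sprung back (value of joint nozzle below 0.0015 m), for 0.1 s.
4. then the lid is shut (value of joint lid below 0.06 rad), for 0.2 s.
5. then the latch lever is over the cam and down in its notch (value of joint lid below 0.06 rad and value of joint latch above 1.45 rad and value of joint latch_lift below -0.006 m), for 0.2 s.
At the end, for the whole second after the job is handed in: All pods that are present lie at rest inside the caddy below its rim, the nozzle cap is up (within 1.5 mm), the lid is shut (within 0.06 rad) and the latch lever is in its notch (angle above 1.45 rad, at least 6 mm below the parked height) (all of step 1 and all of step 5 and value of joint nozzle below 0.0015 m and linear speed of each of pod0, pod1, pod2, pod3, pod4 below 0.05 m/s); the robot touches nothing.
It fails at once if one of the other things (canister, bowl, opener, mug, tin, stopper, brush) is shifted by more than 40 mm (distance of any of canister, bowl, opener, mug, tin, stopper, brush from where it was at the start of the episode above 0.04 m).
Of pod0, pod1, pod2, pod3, pod4 only 3 to 5 are there at a start; the rules pass over those that are not, and their reading is None.
At some moment in a run one of pod0, pod1, pod2, pod3, pod4 may be knocked a few centimetres aside while the robot is not near it.
Once in a run the grip may slacken for a moment while it holds something.
It also fails if it takes over 210 s, if anything falls off the work surface, if the arm or the gripper's body presses on something with over 40 N, if the wrist force passes 120 N, or if a joint passes its speed limit or range.

## Working session

There is one attempt and no reset: what is moved stays moved. The work goes in short steps, Python scripts to look and compute and a tool call to move; the robot and the scene stay as the last step left them, time stands still between calls to the robot, and variables do not carry over. Pictures are saved under pics/ and viewed, at most 14 in all, crops included, and the job is handed in when it is done.

Besides the shell and the picture viewer there is one more tool, called after "Emit:" as a command line: name --pt "numbers of a row" for each row, then --argument value for the rest. move_arm: Moves the arm, as the interface text tells. Shifts and turns lie within -1 to 1; 1 stands for 500 mm of shift or 45 degrees of turn. Its arguments: {"type":"object","properties":{"moves":{"type":"array","items":{"type":"array","items":{"type":"number"}}},"newtons":{"type":"number"}},"required":["moves"]}

```bash
mkdir -p pics; cat > h.py <<'E'
import numpy as np, cv2
from station import sensors, eyes, job, arm
from scipy.spatial.transform import Rotation as Ro
def cap(n):
    o=sensors.get_obs(); c=eyes.capture(n)
    if 'R' not in c or n=='wrist':
        T=np.array(c['T_tool_cam']); Rt=Ro.from_euler('xyz',o['ee_rot'],degrees=True).as_matrix()
        Rcw=Rt@T[:3,:3]; tcw=Rt@T[:3,3]+np.array(o['tcp_pos'])
        c['R']=Rcw.T; c['t']=-Rcw.T@tcw
    c['R']=np.array(c['R']);c['t']=np.array(c['t'])
    return c
def ray(c,p):
    u=cv2.undistortPoints(np.array([[p]],float),np.array(c['intrinsics']),np.array(c['distortion']))[0,0]
    d=c['R'].T@np.array([u[0],u[1],1]); return -c['R'].T@c['t'],d
def atz(c,p,z):
    o,d=ray(c,p); return o+d*(z-o[2])/d[2]
def byd(c,p,r=2):
    x,y=int(round(p[0])),int(round(p[1])); w=c['range_z'][max(y-r,0):y+r+1,max(x-r,0):x+r+1]; w=w[w>0]
    if len(w)==0: return None
    o,d=ray(c,p); return o+d*np.median(w)
def cloud(c):
    h,w=c['range_z'].shape; v,u=np.mgrid[:h,:w]
    n=cv2.undistortPoints(np.stack([u,v],-1).reshape(-1,1,2).astype(float),np.array(c['intrinsics']),np.array(c['distortion'])).reshape(-1,2)
    z=c['range_z'].reshape(-1,1); P=(np.c_[n,np.ones(len(n))]*z-c['t'])@c['R']
    P[z[:,0]<=0]=np.nan; return P.reshape(h,w,3)
def save(c,n): cv2.imwrite('pics/'+n,c['image'][:,:,::-1])
E
python3 - <<'E'
from h import *
np.set_printoptions(precision=3,suppress=True)
print(sensors.get_obs()); print(arm.finger_overhang)
for n in ['scene','side']:
    c=cap(n); save(c,n+'0.png'); print(n,-c['R'].T@c['t'])
    for t in ['pod0','caddy','lid_edge','lid_hinge','latch_grip','latch_pivot','nozzle_top','bottle','canister','bowl','opener','mug','tin','stopper']:
        for d in eyes.place_of(n,t)[:7 if t=='pod0' else 1]:
            print(t,round(d['score'],2),np.array(d['location']),byd(c,d['location']),atz(c,d['location'],.0)[:2])
E
```

```text
{'time_s': 0.0, 'joints': array([-3.772, 36.056,  2.202, 86.995, -1.545, 57.086, -1.148]), 'dq': array([ 0.058, -0.04 , -0.02 , -0.051, -0.03 ,  0.008, -0.093]), 'effort': array([  0.   , -54.973,   1.144, -18.663,  -0.052,   0.024,   0.   ]), 'tcp_pos': array([0.649, 0.   , 0.219]), 'ee_rot': array([-179.892,    0.002,   90.002]), 'contact_force': array([0.135, 0.041, 0.414]), 'moment': array([0.07 , 0.002, 0.01 ]), 'grasp_force': 0.0, 'grip_width': 0.09389252330252135}
0.014
scene [1.287 0.277 1.335]
pod0 0.73 [206.1 256.2] [ 0.553 -0.352  0.02 ] [ 0.542 -0.361]
pod0 0.65 [274.  307.7] [ 0.626 -0.122  0.017] [ 0.617 -0.128]
pod0 0.64 [236.8 222.7] [ 0.424 -0.327  0.02 ] [ 0.41  -0.337]
pod0 0.55 [262.3 277.5] [ 0.555 -0.188  0.014] [ 0.547 -0.194]
pod0 0.52 [226.  296.7] [ 0.645 -0.245  0.023] [ 0.634 -0.254]
pod0 0.48 [265.4 238.1] [ 0.444 -0.231  0.024] [ 0.428 -0.241]
pod0 0.48 [282.  179.9] [ 0.693 -0.036  0.593] [ 0.219 -0.286]
caddy 0.67 [412.8 312.4] [0.502 0.198 0.005] [0.499 0.198]
lid_edge 0.96 [500.7 263.1] [0.499 0.346 0.3  ] [0.27  0.366]
lid_hinge 0.86 [456.1 296.1] [
[... 1141 characters left out ...]
dy 0.86 [225.3 292.5] [0.402 0.178 0.107] [0.508 0.205]
lid_edge 0.92 [143.3 195.6] [0.504 0.343 0.302] [0.974 0.541]
lid_hinge 0.92 [184.4 253.4] [0.498 0.283 0.143] [0.668 0.342]
latch_grip 0.41 [351.  230.7] [ 0.482 -0.107  0.217] [ 0.765 -0.144]
nozzle_top 0.65 [343.2 225.4] [ 0.495 -0.09   0.223] [ 0.793 -0.122]
bottle 0.97 [345.4 298. ] [ 0.462 -0.102  0.02 ] [ 0.481 -0.105]
canister 0.66 [351.9 230.7] [ 0.487 -0.11   0.213] [ 0.765 -0.147]
bowl 0.93 [428.2 243.9] [ 0.653 -0.352  0.035] [ 0.696 -0.367]
opener 0.65 [416.9 287.4] [ 0.513 -0.296  0.003] [ 0.516 -0.296]
tin 0.77 [266.3 232.5] [0.09  0.041 0.515] [0.761 0.114]
stopper 0.9 [403.4 342.2] [ 0.324 -0.224  0.016] [ 0.337 -0.228]
```

View pics/scene0.png

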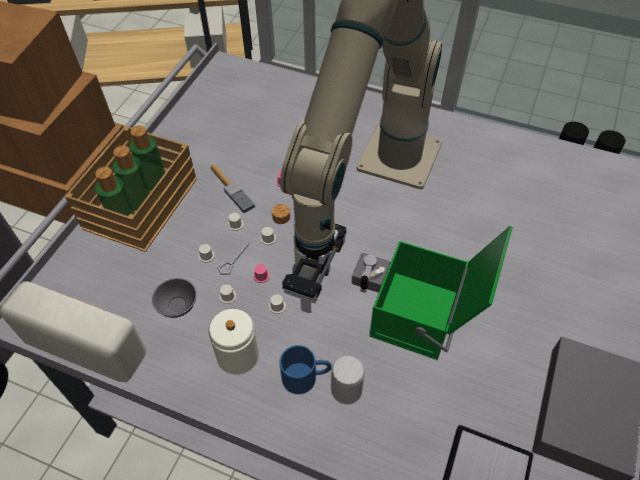

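View pics/side0.png

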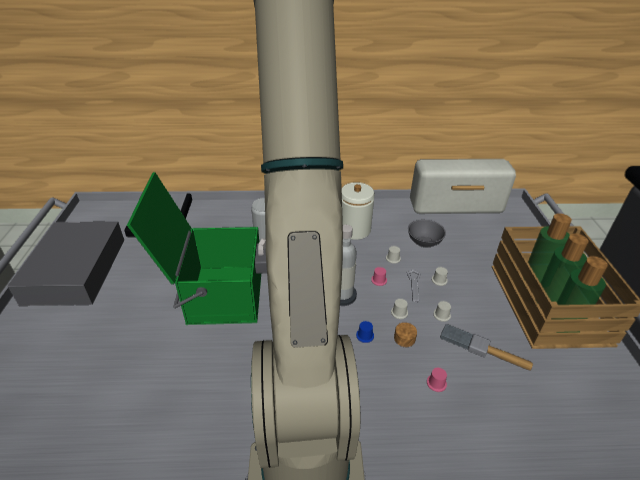

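Candidates (scene px): white pods at (206,253), (235,221), (268,235), (227,293) and (277,303). Look-alikes are pink at (261,272) and (281,180), and blue at side px (365,331). By the description I take the five white ones. I'll start with (206,253) and check it from the wrist.

Emit:
move_arm --pt "-0.216 -0.72 0 0 0 0 0.3" --pt "-0.216 -0.72 0 0 0 0 0.3" --pt "-0.216 -0.72 0 0 0 0 0.3" --pt "-0.216 -0.72 0 0 0 0 0.3" --pt "-0.216 -0.72 0 0 0 0 0.3"

```text
time_s: 2.0
tcp_pos: [0.5775, -0.2412, 0.2197]
ee_rot: [180.0, 0.0, 90.0]
contact_force: [0.5, 0.1, 0.9]
grip_width: 0.0616
grasp_force: 0.0
```

Emit:
move_arm --pt "-0.07 -0.24 0 0 0 0 0.3" --pt "-0.07 -0.24 0 0 0 0 0.3" --pt "-0.07 -0.24 0 0 0 0 0.3" --pt "-0.07 -0.24 0 0 0 0 0.3"

```text
time_s: 2.4
tcp_pos: [0.54, -0.3656, 0.2194]
ee_rot: [-179.9, 0.2, 89.5]
contact_force: [0.2, 0.4, -0.0]
grip_width: 0.0612
grasp_force: 0.0
```

```bash
cat > pods.py <<'E'
from h import *
np.set_printoptions(precision=3,suppress=True)
def pods(name):
    c=cap(name); P=cloud(c); im=c['image'].astype(int)
    m=(P[...,2]>.015)&(P[...,2]<.06)&(im.min(-1)>100)&(im.max(-1)-im.min(-1)<45)&(P[...,0]>.3)&(P[...,0]<.75)&(P[...,1]>-.5)&(P[...,1]<-.02)
    n,l,s,ce=cv2.connectedComponentsWithStats(m.astype(np.uint8))
    r=[]
    for i in range(1,n):
        if s[i,4]>(25 if name!='wrist' else 300):
            q=P[l==i]; top=q[q[:,2]>np.percentile(q[:,2],90)-.006]
            r.append((ce[i],s[i,4],(top.min(0)+top.max(0))/2, np.ptp(top,axis=0)))
    return c,r
if __name__=='__main__':
    import sys
    o=sensors.get_obs(); print('tcp',o['tcp_pos'],o['ee_rot'],o['time_s'])
    for n in sys.argv[1:]:
        c,r=pods(n)
        for x in r: print(n,*x)
        save(c,n+'_%d.png'%(o['time_s']*100))
E
python3 pods.py wrist scene side; ls pics
python3 - <<'E'
from h import *
np.set_printoptions(precision=4,suppress=True)
for n in ['scene','side']:
    c=cap(n)
    for t in ['caddy','lid_edge','lid_hinge','latch_grip','latch_pivot','nozzle_top','bottle']:
        for d in eyes.place_of(n,t)[:2]: print(n,t,round(d['score'],2),np.array(d['location']),byd(c,d['location']))
    P=cloud(c);im=c['image'].astype(int)
    g=(im[...,1]>im[...,0]+40)&(im[...,1]>im[...,2]+40)&(abs(P[...,2]-.14)<.006)
    q=P[g]; print('rim',np.percentile(q,[1,5,50,95,99],axis=0))
    q=P[(P[...,2]>.214)&(P[...,2]<.228)&(P[...,0]>.42)&(P[...,0]<.56)&(P[...,1]>-.16)&(P[...,1]<-.05)]; print('noz',len(q),q.min(0) if len(q) else 0,q.max(0) if len(q) else 0)
    q=P[(P[...,2]>.175)&(P[...,2]<.225)&(P[...,0]>.48)&(P[...,0]<.66)&(P[...,1]>.02)&(P[...,1]<.13)]; print('post',len(q),q.min(0) if len(q) else 0,q.max(0) if len(q) else 0,np.median(q,0) if len(q) else 0)
E
```

```text
tcp [ 0.54  -0.366  0.219] [-179.918    0.198   89.526] 2.4
wrist [528.494  27.596] 1765 [ 0.734 -0.182  0.055] [0.032 0.038 0.01 ]
wrist [205.783  88.989] 933 [ 0.426 -0.234  0.032] [0.031 0.031 0.007]
wrist [416.001 106.535] 1012 [ 0.631 -0.252  0.032] [0.031 0.031 0.008]
wrist [500.84  215.422] 3664 [ 0.699 -0.356  0.042] [0.102 0.108 0.008]
wrist [136.427 222.167] 2941 [ 0.336 -0.369  0.018] [0.072 0.107 0.007]
wrist [204.369 196.681] 775 [ 0.417 -0.338  0.032] [0.031 0.031 0.007]
wrist [324.976 217.668] 778 [ 0.541 -0.362  0.032] [0.03  0.03  0.006]
scene [232.491 188.463] 108 [ 0.318 -0.395  0.023] [0.036 0.045 0.01 ]
scene [233.643 216.94 ] 84 [ 0.418 -0.337  0.036] [0.029 0.031 0.008]
scene [266.56  231.143] 91 [ 0.429 -0.233  0.037] [0.033 0.03  0.01 ]
scene [204.263 248.547] 95 [ 0.541 -0.361  0.036] [0.03  0.031 0.009]
scene [225.615 289.422] 109 [ 0.634 -0.251  0.036] [0.032 0.031 0.01 ]
scene [275.821 299.482] 112 [ 0.612 -0.122  0.037] [0.03  0.028 0.01 ]
side [424.    228.907] 54 [ 0.742 -0.359  0.029] [0.014 0.021 0.014]
side [440.956 273.674] 135 [ 0.54  -0.362  0.03
[... 869 characters left out ...]
0.5417 0.1779 0.1397]
 [0.6011 0.2843 0.1438]
 [0.6023 0.2872 0.145 ]]
noz 105 [ 0.4737 -0.1092  0.214 ] [ 0.5039 -0.078   0.2253]
post 87 [0.5186 0.0778 0.1757] [0.588  0.094  0.2094] [0.5826 0.0868 0.2005]
side caddy 0.78 [225.4 290.2] [0.4018 0.177  0.1142]
side lid_edge 0.67 [146.2 197.8] [0.5043 0.3385 0.2959]
side lid_hinge 0.7 [180.1 253.9] [0.4876 0.2891 0.1503]
side latch_grip 0.6 [267.5 215.4] [0.5706 0.0874 0.1988]
side latch_pivot 0.72 [273.1 245.7] [0.4896 0.0715 0.1696]
rim [[0.3993 0.1171 0.1342]
 [0.4006 0.1183 0.1348]
 [0.4224 0.1883 0.1397]
 [0.6003 0.2811 0.1429]
 [0.6021 0.2867 0.1437]]
noz 0 0 0
post 87 [0.5037 0.0744 0.1755] [0.5841 0.0943 0.2085] [0.5723 0.0859 0.1962]
```

View pics/wrist_240.png

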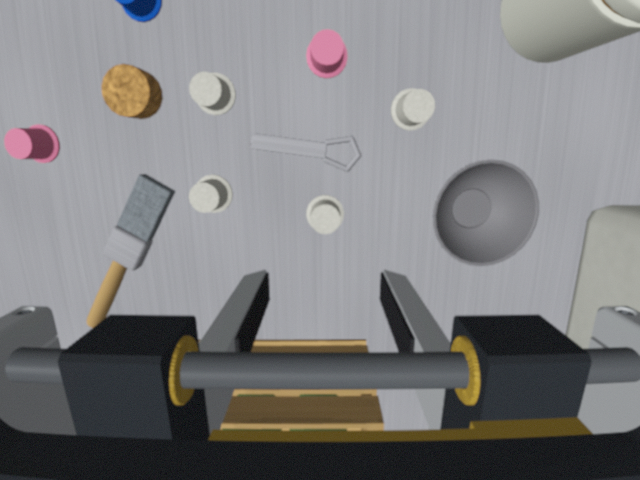

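The wrist view confirms white pods at (324,214), (210,195), (210,90) and (414,108), with pink at (327,52) and (32,143) and blue at (140,5). (324,214) is the target.

Emit:
move_arm --pt "-0.004 -0.005 -0.1 0 0 0 0.3" --pt "-0.004 -0.005 -0.2 0 0 0 0.3" --pt "-0.004 -0.005 -0.3 0 0 0 0.3" --pt "-0.004 -0.005 -0.36 0 0 0 0.3" --pt "-0.004 -0.005 -0.39 0 0 0 0.3"

```text
time_s: 3.85
tcp_pos: [0.5394, -0.3608, 0.0212]
ee_rot: [-179.8, -0.2, 90.0]
contact_force: [-0.6, 0.9, 0.0]
grip_width: 0.0613
grasp_force: 0.0
```

Emit:
move_arm --pt "0 0 0 0 0 0 -0.6" --pt "0 0 0 0 0 0 -0.6" --pt "0 0 0 0 0 0 -0.6" --pt "0 0 0 0 0 0 -0.6" --pt "0 0 0 0 0 0 -0.6" --newtons 15

```text
time_s: 4.35
tcp_pos: [0.5423, -0.3627, 0.0264]
ee_rot: [179.8, 0.1, 90.0]
contact_force: [-0.0, 0.2, 6.3]
grip_width: 0.0322
grasp_force: 15.1
```

Emit:
move_arm --pt "0 0 0.5 0 0 0 -0.6" --pt "0 0 0.5 0 0 0 -0.6" --pt "0 0 0.5 0 0 0 -0.6" --pt "0 0 0.5 0 0 0 -0.6" --pt "0 0 0.5 0 0 0 -0.6"

```text
time_s: 4.85
tcp_pos: [0.5408, -0.3617, 0.2773]
ee_rot: [180.0, 0.0, 90.0]
contact_force: [0.5, -0.4, -0.2]
grip_width: 0.0321
grasp_force: 15.0
```

Emit:
move_arm --pt "-0.07 0.48 0 0 0 0 -0.6" --pt "-0.07 0.48 0 0 0 0 -0.6" --pt "-0.07 0.48 0 0 0 0 -0.6" --pt "-0.07 0.48 0 0 0 0 -0.6" --pt "-0.07 0.48 0 0 0 0 -0.6"

```text
time_s: 5.35
tcp_pos: [0.5054, -0.1191, 0.2752]
ee_rot: [179.9, -0.0, 90.1]
contact_force: [1.1, 0.0, 0.7]
grip_width: 0.0319
grasp_force: 15.0
```

Emit:
move_arm --pt "-0.07 0.48 0 0 0 0 -0.6" --pt "-0.07 0.48 0 0 0 0 -0.6" --pt "-0.07 0.48 0 0 0 0 -0.6" --pt "-0.07 0.48 0 0 0 0 -0.6" --pt "-0.07 0.48 0 0 0 0 -0.6"

```text
time_s: 5.85
tcp_pos: [0.4703, 0.1208, 0.2752]
ee_rot: [179.9, -0.1, 90.1]
contact_force: [0.2, 0.9, -0.1]
grip_width: 0.032
grasp_force: 15.0
```

Emit:
move_arm --pt "-0.02 0.15 0 0 0 0 -0.6" --pt "-0.02 0.15 0 0 0 0 -0.6" --pt "-0.02 0.15 -0.1 0 0 0 -0.6" --pt "-0.02 0.15 -0.2 0 0 0 -0.6" --pt "-0.02 0.15 -0.3 0 0 0 -0.6"

```text
time_s: 6.35
tcp_pos: [0.4616, 0.1937, 0.124]
ee_rot: [179.8, -0.1, 90.0]
contact_force: [0.7, -0.4, -0.0]
grip_width: 0.0322
grasp_force: 15.0
```

Emit:
move_arm --pt "0 0 0 0 0 0 0.3" --pt "0 0 0 0 0 0 0.3" --pt "0 0 0.1 0 0 0 0.3" --pt "0 0 0.2 0 0 0 0.3" --pt "0 0 0.3 0 0 0 0.3"

```text
time_s: 6.85
tcp_pos: [0.462, 0.1934, 0.2804]
ee_rot: [179.7, -0.2, 90.0]
contact_force: [1.5, 0.7, 0.3]
grip_width: 0.0611
grasp_force: 0.0
```

Emit:
move_arm --pt "-0.04 -0.48 0 0 0 0 0.3" --pt "-0.04 -0.48 0 0 0 0 0.3" --pt "-0.04 -0.48 0 0 0 0 0.3" --pt "-0.04 -0.48 0 0 0 0 0.3" --pt "-0.04 -0.48 0 0 0 0 0.3"

```text
time_s: 7.35
tcp_pos: [0.4418, -0.0498, 0.2788]
ee_rot: [179.5, 0.0, 89.9]
contact_force: [0.4, -0.6, 0.2]
grip_width: 0.0609
grasp_force: 0.0
```

Emit:
move_arm --pt "-0.04 -0.48 0 0 0 0 0.3" --pt "-0.04 -0.48 0 0 0 0 0.3" --pt "-0.04 -0.48 0 0 0 0 0.3" --pt "-0.04 -0.48 0 0 0 0 0.3" --pt "-0.04 -0.48 0 0 0 0 0.3"

```text
time_s: 7.85
tcp_pos: [0.4214, -0.2906, 0.2791]
ee_rot: [179.6, 0.2, 89.9]
contact_force: [-0.2, 0.2, 0.2]
grip_width: 0.0608
grasp_force: 0.0
```

Emit:
move_arm --pt "-0.006 -0.102 -0.05 0 0 0 0.3" --pt "-0.006 -0.102 -0.1 0 0 0 0.3" --pt "-0.006 -0.102 -0.11 0 0 0 0.3" --pt "-0.006 -0.102 -0.11 0 0 0 0.3"

```text
time_s: 8.25
tcp_pos: [0.4188, -0.3373, 0.2217]
ee_rot: [179.9, 0.0, 90.0]
contact_force: [0.7, -0.6, 0.5]
grip_width: 0.061
grasp_force: 0.0
```

```bash
python3 pods.py wrist scene; python3 -c "
from h import *
c=cap('scene');P=cloud(c);im=c['image'].astype(int)
m=(P[...,0]>.41)&(P[...,0]<.59)&(P[...,1]>.125)&(P[...,1]<.275)&(P[...,2]<.12)&(im.min(-1)>90)
print(m.sum(),np.median(P[m],0))"
```

```text
tcp [ 0.419 -0.337  0.222] [179.859   0.01   90.028] 8.25
wrist [521.57    8.621] 702 [ 0.61  -0.131  0.032] [0.032 0.016 0.007]
wrist [629.418  50.74 ] 1594 [ 0.724 -0.16   0.04 ] [0.016 0.06  0.012]
wrist [332.316 119.29 ] 866 [ 0.427 -0.235  0.032] [0.03  0.03  0.007]
wrist [530.26  139.479] 1057 [ 0.63  -0.252  0.032] [0.032 0.031 0.008]
wrist [601.788 243.41 ] 3490 [ 0.698 -0.356  0.042] [0.103 0.108 0.008]
wrist [247.323 243.747] 2879 [ 0.337 -0.367  0.018] [0.074 0.102 0.007]
wrist [322.098 222.267] 769 [ 0.417 -0.339  0.032] [0.03  0.031 0.007]
scene [232.171 188.532] 111 [ 0.321 -0.397  0.023] [0.04  0.045 0.011]
scene [233.643 216.94 ] 84 [ 0.418 -0.337  0.035] [0.03  0.031 0.008]
scene [266.56  231.143] 91 [ 0.429 -0.235  0.038] [0.034 0.032 0.012]
scene [225.673 289.418] 110 [ 0.632 -0.251  0.037] [0.031 0.029 0.009]
scene [275.83  299.429] 112 [ 0.613 -0.122  0.038] [0.034 0.029 0.01 ]
181 [0.44223856 0.18864774 0.03557127]
```

Emit:
move_arm --pt "0 -0.002 -0.1 0 0 0 0.08" --pt "0 -0.002 -0.2 0 0 0 0.08" --pt "0 -0.002 -0.3 0 0 0 0.08" --pt "0 -0.002 -0.36 0 0 0 0.08" --pt "0 -0.002 -0.39 0 0 0 0.08"

```text
time_s: 8.9
tcp_pos: [0.4184, -0.3374, 0.023]
ee_rot: [-179.9, -0.1, 90.1]
contact_force: [-1.6, 0.2, 0.7]
grip_width: 0.051
grasp_force: 0.0
```

Emit:
move_arm --pt "0 0 0 0 0 0 -0.6" --pt "0 0 0 0 0 0 -0.6" --pt "0 0 0 0 0 0 -0.6" --pt "0 0 0 0 0 0 -0.6" --pt "0 0 0 0 0 0 -0.6"

```text
time_s: 9.4
tcp_pos: [0.4194, -0.3395, 0.026]
ee_rot: [179.9, 0.1, 90.0]
contact_force: [0.2, 1.0, 6.8]
grip_width: 0.0319
grasp_force: 15.2
```

Emit:
move_arm --pt "0 0 0.5 0 0 0 -0.6" --pt "0 0 0.5 0 0 0 -0.6" --pt "0 0 0.5 0 0 0 -0.6" --pt "0 0 0.5 0 0 0 -0.6" --pt "0 0 0.5 0 0 0 -0.6"

```text
time_s: 9.9
tcp_pos: [0.4177, -0.3387, 0.2773]
ee_rot: [180.0, 0.0, 90.0]
contact_force: [0.8, -0.8, -1.0]
grip_width: 0.0319
grasp_force: 15.0
```

Emit:
move_arm --pt "0.12 0.48 0 0 0 0 -0.6" --pt "0.12 0.48 0 0 0 0 -0.6" --pt "0.12 0.48 0 0 0 0 -0.6" --pt "0.12 0.48 0 0 0 0 -0.6" --pt "0.12 0.48 0 0 0 0 -0.6"

```text
time_s: 10.4
tcp_pos: [0.4782, -0.0968, 0.2752]
ee_rot: [179.9, -0.0, 90.0]
contact_force: [-0.0, -0.8, 0.1]
grip_width: 0.0319
grasp_force: 15.0
```

Emit:
move_arm --pt "0.12 0.48 0 0 0 0 -0.6" --pt "0.12 0.48 0 0 0 0 -0.6" --pt "0.12 0.48 0 0 0 0 -0.6" --pt "0.12 0.48 0 0 0 0 -0.6" --pt "0.12 0.48 0 0 0 0 -0.6"

```text
time_s: 10.9
tcp_pos: [0.5382, 0.1433, 0.2752]
ee_rot: [179.9, -0.0, 90.0]
contact_force: [0.9, 0.1, -0.7]
grip_width: 0.032
grasp_force: 15.0
```

Emit:
move_arm --pt "0 0.1 0 0 0 0 -0.6" --pt "0 0.1 -0.1 0 0 0 -0.6" --pt "0 0.1 -0.2 0 0 0 -0.6" --pt "0 0.1 -0.3 0 0 0 -0.6" --pt "0 0.1 -0.3 0 0 0 -0.6"

```text
time_s: 11.4
tcp_pos: [0.5331, 0.1892, 0.119]
ee_rot: [-179.3, 0.3, 90.0]
contact_force: [-0.9, -0.9, -0.6]
grip_width: 0.0322
grasp_force: 15.0
```

Emit:
move_arm --pt "0 0 0 0 0 0 0.2" --pt "0 0 0 0 0 0 0.2" --pt "0 0 0.1 0 0 0 0.2" --pt "0 0 0.2 0 0 0 0.2" --pt "0 0 0.3 0 0 0 0.2"

```text
time_s: 11.9
tcp_pos: [0.5389, 0.1912, 0.2798]
ee_rot: [179.7, -0.1, 90.0]
contact_force: [1.4, 1.4, 1.2]
grip_width: 0.0564
grasp_force: 0.0
```

Emit:
move_arm --pt "-0.11 -0.427 0 0 0 0 0.2" --pt "-0.11 -0.427 0 0 0 0 0.2" --pt "-0.11 -0.427 0 0 0 0 0.2" --pt "-0.11 -0.427 0 0 0 0 0.2" --pt "-0.11 -0.427 0 0 0 0 0.2"

```text
time_s: 12.4
tcp_pos: [0.4827, -0.0278, 0.278]
ee_rot: [179.7, 0.1, 89.6]
contact_force: [0.9, 0.8, -0.0]
grip_width: 0.0565
grasp_force: 0.0
```

Emit:
move_arm --pt "-0.11 -0.427 0 0 0 0 0.2" --pt "-0.11 -0.427 0 0 0 0 0.2" --pt "-0.11 -0.427 0 0 0 0 0.2" --pt "-0.11 -0.427 0 0 0 0 0.2" --pt "-0.11 -0.427 0 0 0 0 0.2"

```text
time_s: 12.9
tcp_pos: [0.4271, -0.2418, 0.2781]
ee_rot: [179.7, 0.3, 89.6]
contact_force: [0.1, 0.4, 0.4]
grip_width: 0.0565
grasp_force: 0.0
```

```bash
cat >> h.py <<'E'
def tub():
    c=cap('scene');P=cloud(c);im=c['image'].astype(int)
    m=(P[...,0]>.41)&(P[...,0]<.59)&(P[...,1]>.125)&(P[...,1]<.275)&(P[...,2]<.12)&(im.min(-1)>90)
    n,l,s,ce=cv2.connectedComponentsWithStats(m.astype(np.uint8))
    for i in range(1,n):
        if s[i,4]>30: print('tub',s[i,4],np.median(P[l==i],0))
E
python3 pods.py wrist scene; python3 -c "
from h import *
tub()"
```

```text
tcp [ 0.427 -0.242  0.278] [179.683   0.275  89.601] 12.9
wrist [480.341 108.844] 806 [ 0.61  -0.123  0.032] [0.032 0.03  0.007]
wrist [580.135 137.772] 2036 [ 0.733 -0.153  0.055] [0.034 0.093 0.01 ]
wrist [323.251 204.969] 590 [ 0.427 -0.234  0.032] [0.03  0.031 0.008]
wrist [486.963 217.833] 676 [ 0.63  -0.251  0.032] [0.032 0.031 0.007]
wrist [551.937 295.347] 1918 [ 0.699 -0.352  0.042] [0.102 0.101 0.008]
scene [232.284 188.397] 116 [ 0.319 -0.395  0.023] [0.038 0.047 0.011]
scene [266.56  231.143] 91 [ 0.429 -0.233  0.038] [0.033 0.03  0.011]
scene [225.673 289.418] 110 [ 0.632 -0.25   0.036] [0.029 0.03  0.01 ]
scene [275.779 299.478] 113 [ 0.611 -0.122  0.036] [0.03  0.029 0.008]
tub 181 [0.44137964 0.18882298 0.0361192 ]
```

Emit:
move_arm --pt "0 0.002 -0.1 0 0 0 0.2" --pt "0 0.002 -0.2 0 0 0 0.2" --pt "0 0.002 -0.3 0 0 0 0.2" --pt "0 0.002 -0.4 0 0 0 0.2" --pt "0 0.002 -0.498 0 0 0 0.2"

```text
time_s: 13.55
tcp_pos: [0.4308, -0.2333, 0.0254]
ee_rot: [179.7, 0.0, 90.2]
contact_force: [1.3, -0.3, 0.2]
grip_width: 0.0565
grasp_force: 0.0
```

Emit:
move_arm --pt "0 0 0 0 0 0 0.1" --pt "0 0 0 0 0 0 -0.6" --pt "0 0 0 0 0 0 -0.6" --pt "0 0 0 0 0 0 -0.6" --pt "0 0 0 0 0 0 -0.6"

```text
time_s: 14.05
tcp_pos: [0.4308, -0.2357, 0.0289]
ee_rot: [179.6, 0.1, 90.0]
contact_force: [0.6, 1.0, 10.7]
grip_width: 0.0316
grasp_force: 15.3
```

Emit:
move_arm --pt "0 0 0.5 0 0 0 -0.6" --pt "0 0 0.5 0 0 0 -0.6" --pt "0 0 0.5 0 0 0 -0.6" --pt "0 0 0.5 0 0 0 -0.6" --pt "0 0 0.5 0 0 0 -0.6"

```text
time_s: 14.55
tcp_pos: [0.4279, -0.2348, 0.2801]
ee_rot: [179.8, 0.1, 90.0]
contact_force: [1.2, -0.2, -1.1]
grip_width: 0.0317
grasp_force: 15.0
```

Emit:
move_arm --pt "0.08 0.43 0 0 0 0 -0.6" --pt "0.08 0.43 0 0 0 0 -0.6" --pt "0.08 0.43 0 0 0 0 -0.6" --pt "0.08 0.43 0 0 0 0 -0.6" --pt "0.08 0.43 0 0 0 0 -0.6"

```text
time_s: 15.05
tcp_pos: [0.4687, -0.0144, 0.2779]
ee_rot: [179.7, -0.1, 90.4]
contact_force: [-0.3, -0.4, 0.2]
grip_width: 0.0317
grasp_force: 15.0
```

Emit:
move_arm --pt "0.08 0.43 0 0 0 0 -0.6" --pt "0.08 0.43 0 0 0 0 -0.6" --pt "0.08 0.43 0 0 0 0 -0.6" --pt "0.08 0.43 0 0 0 0 -0.6" --pt "0.08 0.43 0 0 0 0 -0.6"

```text
time_s: 15.55
tcp_pos: [0.5079, 0.2014, 0.2779]
ee_rot: [179.8, -0.3, 90.4]
contact_force: [-0.3, -0.1, -0.3]
grip_width: 0.0316
grasp_force: 15.0
```

Emit:
move_arm --pt "0 0 -0.1 0 0 0 -0.6" --pt "0 0 -0.2 0 0 0 -0.6" --pt "0 0 -0.3 0 0 0 -0.6" --pt "0 0 -0.3 0 0 0 -0.6"

```text
time_s: 15.95
tcp_pos: [0.5039, 0.1933, 0.122]
ee_rot: [-179.5, 0.2, 90.0]
contact_force: [-0.5, -0.5, 0.4]
grip_width: 0.0316
grasp_force: 15.0
```

Emit:
move_arm --pt "0 0 0 0 0 0 0.2" --pt "0 0 0 0 0 0 0.2" --pt "0 0 0.1 0 0 0 0.2" --pt "0 0 0.2 0 0 0 0.2" --pt "0 0 0.3 0 0 0 0.2"

```text
time_s: 16.45
tcp_pos: [0.5088, 0.1953, 0.281]
ee_rot: [179.7, -0.1, 90.0]
contact_force: [1.2, 1.3, -0.0]
grip_width: 0.0563
grasp_force: 0.0
```

Emit:
move_arm --pt "0.123 -0.447 0 0 0 0 0.2" --pt "0.123 -0.447 0 0 0 0 0.2" --pt "0.123 -0.447 0 0 0 0 0.2" --pt "0.123 -0.447 0 0 0 0 0.2" --pt "0.123 -0.447 0 0 0 0 0.2"

```text
time_s: 16.95
tcp_pos: [0.5711, -0.0333, 0.2797]
ee_rot: [179.6, 0.1, 89.7]
contact_force: [-0.2, -0.8, 0.0]
grip_width: 0.0566
grasp_force: 0.0
```

Emit:
move_arm --pt "0.123 -0.447 0 0 0 0 0.2" --pt "0.123 -0.447 0 0 0 0 0.2" --pt "0.123 -0.447 0 0 0 0 0.2" --pt "0.123 -0.447 0 0 0 0 0.2" --pt "0.123 -0.447 0 0 0 0 0.2"

```text
time_s: 17.45
tcp_pos: [0.6317, -0.2573, 0.2799]
ee_rot: [179.7, 0.2, 89.8]
contact_force: [0.0, 0.2, -0.4]
grip_width: 0.0564
grasp_force: 0.0
```

```bash
python3 pods.py wrist scene; python3 -c "
from h import *
tub()"
```

```text
tcp [ 0.632 -0.257  0.28 ] [179.674   0.242  89.763] 17.45
wrist [303.62   94.119] 706 [ 0.61  -0.123  0.032] [0.03  0.031 0.007]
wrist [405.76  129.087] 629 [ 0.733 -0.157  0.055] [0.032 0.085 0.01 ]
wrist [322.873 206.316] 583 [ 0.631 -0.252  0.032] [0.03  0.03  0.007]
wrist [391.247 277.358] 914 [ 0.699 -0.356  0.043] [0.102 0.107 0.008]
wrist [103.217 291.556] 1812 [ 0.336 -0.368  0.018] [0.072 0.106 0.007]
scene [232.509 188.352] 108 [ 0.32  -0.394  0.024] [0.04  0.044 0.01 ]
scene [240.394 194.212] 33 [ 0.325 -0.36   0.019] [0.026 0.033 0.008]
scene [247.628 202.512] 43 [ 0.351 -0.334  0.021] [0.044 0.037 0.01 ]
scene [225.716 289.413] 109 [ 0.632 -0.252  0.037] [0.031 0.031 0.011]
scene [275.884 299.429] 112 [ 0.612 -0.122  0.038] [0.03  0.03  0.012]
tub 183 [0.44169687 0.18889861 0.03624944]
tub 167 [0.51095188 0.19912753 0.03738793]
```

Emit:
move_arm --pt "0 0 -0.1 0 0 0 0.2" --pt "0 0 -0.2 0 0 0 0.2" --pt "0 0 -0.3 0 0 0 0.2" --pt "0 0 -0.4 0 0 0 0.2" --pt "0 0 -0.496 0 0 0 0.2"

```text
time_s: 18.1
tcp_pos: [0.6329, -0.2497, 0.0288]
ee_rot: [179.8, -0.0, 90.1]
contact_force: [0.8, -1.1, 0.3]
grip_width: 0.0563
grasp_force: 0.0
```

Emit:
move_arm --pt "0 0 0 0 0 0 0.1" --pt "0 0 0 0 0 0 -0.6" --pt "0 0 0 0 0 0 -0.6" --pt "0 0 0 0 0 0 -0.6" --pt "0 0 0 0 0 0 -0.6"

```text
time_s: 18.6
tcp_pos: [0.6338, -0.2525, 0.0316]
ee_rot: [179.7, 0.1, 90.0]
contact_force: [0.2, 0.4, 9.1]
grip_width: 0.0313
grasp_force: 15.2
```

Emit:
move_arm --pt "0 0 0.5 0 0 0 -0.6" --pt "0 0 0.5 0 0 0 -0.6" --pt "0 0 0.5 0 0 0 -0.6" --pt "0 0 0.5 0 0 0 -0.6" --pt "0 0 0.5 0 0 0 -0.6"

```text
time_s: 19.1
tcp_pos: [0.6311, -0.2519, 0.2821]
ee_rot: [179.8, 0.1, 90.0]
contact_force: [0.3, 0.3, -0.4]
grip_width: 0.0313
grasp_force: 15.0
```

Emit:
move_arm --pt "-0.17 0.46 0 0 0 0 -0.6" --pt "-0.17 0.46 0 0 0 0 -0.6" --pt "-0.17 0.46 0 0 0 0 -0.6" --pt "-0.17 0.46 0 0 0 0 -0.6" --pt "-0.17 0.46 0 0 0 0 -0.6"

```text
time_s: 19.6
tcp_pos: [0.5454, -0.0196, 0.2797]
ee_rot: [179.8, -0.0, 90.0]
contact_force: [0.6, 0.6, 0.1]
grip_width: 0.0315
grasp_force: 15.0
```

Emit:
move_arm --pt "-0.17 0.46 0 0 0 0 -0.6" --pt "-0.17 0.46 0 0 0 0 -0.6" --pt "-0.17 0.46 0 0 0 0 -0.6" --pt "-0.17 0.46 0 0 0 0 -0.6" --pt "-0.17 0.46 0 0 0 0 -0.6"

```text
time_s: 20.1
tcp_pos: [0.4603, 0.2105, 0.2796]
ee_rot: [179.8, -0.1, 90.0]
contact_force: [1.2, 0.5, -0.3]
grip_width: 0.0313
grasp_force: 15.0
```

Emit:
move_arm --pt "0 0.04 -0.1 0 0 0 -0.6" --pt "0 0.04 -0.2 0 0 0 -0.6" --pt "0 0.04 -0.3 0 0 0 -0.6" --pt "0 0.04 -0.3 0 0 0 -0.6"

```text
time_s: 20.5
tcp_pos: [0.4578, 0.2265, 0.1243]
ee_rot: [-179.6, 0.2, 90.0]
contact_force: [-1.0, -0.8, -0.1]
grip_width: 0.0313
grasp_force: 15.0
```

Emit:
move_arm --pt "0 0 0 0 0 0 0.2" --pt "0 0 0 0 0 0 0.2" --pt "0 0 0.1 0 0 0 0.2" --pt "0 0 0.2 0 0 0 0.2" --pt "0 0 0.3 0 0 0 0.2"

```text
time_s: 21.0
tcp_pos: [0.4619, 0.2282, 0.2826]
ee_rot: [179.7, -0.1, 90.0]
contact_force: [1.0, 0.8, -0.6]
grip_width: 0.0565
grasp_force: 0.0
```

Emit:
move_arm --pt "0.15 -0.35 0 0 0 -0.9 0.2" --pt "0.15 -0.35 0 0 0 -0.9 0.2" --pt "0.15 -0.35 0 0 0 -0.9 0.2" --pt "0.15 -0.35 0 0 0 -0.9 0.2" --pt "0.15 -0.35 0 0 0 -0.9 0.2"

```text
time_s: 21.5
tcp_pos: [0.5392, 0.0456, 0.2814]
ee_rot: [179.6, -0.2, 48.6]
contact_force: [-0.3, -0.2, -1.0]
grip_width: 0.0564
grasp_force: 0.0
```

Emit:
move_arm --pt "0.15 -0.352 0 0 0 -0.9 0.2" --pt "0.15 -0.352 0 0 0 -0.9 0.2" --pt "0.15 -0.352 0 0 0 -0.9 0.2" --pt "0.15 -0.352 0 0 0 -0.9 0.2" --pt "0.15 -0.352 0 0 0 -0.9 0.2"

```text
time_s: 22.0
tcp_pos: [0.6128, -0.1312, 0.2815]
ee_rot: [179.7, -0.4, 8.2]
contact_force: [-0.9, 0.7, -0.8]
grip_width: 0.0565
grasp_force: 0.0
```

```bash
python3 pods.py wrist scene; python3 -c "
from h import *
tub()"
```

```text
tcp [ 0.613 -0.131  0.281] [179.65   -0.358   8.186] 22.0
wrist [531.592 153.668] 2476 [ 0.699 -0.356  0.042] [0.102 0.111 0.008]
wrist [316.272 213.918] 574 [ 0.61  -0.123  0.032] [0.03  0.031 0.007]
scene [275.887 299.513] 115 [ 0.611 -0.123  0.036] [0.03  0.031 0.011]
tub 183 [0.44169126 0.18857589 0.03524253]
tub 195 [0.46638888 0.23778497 0.03593843]
tub 163 [0.51099205 0.19965434 0.03801504]
```

Emit:
move_arm --pt "0 0 -0.1 0 0 0 0.2" --pt "0 0 -0.2 0 0 0 0.2" --pt "0 0 -0.3 0 0 0 0.2" --pt "0 0 -0.4 0 0 0 0.2" --pt "0 0 -0.5 0 0 0 0.2"

```text
time_s: 22.65
tcp_pos: [0.6126, -0.1206, 0.0278]
ee_rot: [-179.9, -0.2, 9.3]
contact_force: [0.5, -1.2, 0.3]
grip_width: 0.0564
grasp_force: 0.0
```

Emit:
move_arm --pt "0 0 0 0 0 0 0.1" --pt "0 0 0 0 0 0 -0.6" --pt "0 0 0 0 0 0 -0.6" --pt "0 0 0 0 0 0 -0.6" --pt "0 0 0 0 0 0 -0.6"

```text
time_s: 23.15
tcp_pos: [0.6139, -0.1231, 0.0313]
ee_rot: [179.9, -0.4, 9.0]
contact_force: [0.3, 0.1, 8.5]
grip_width: 0.0317
grasp_force: 15.2
```

Emit:
move_arm --pt "0 0 0.5 0 0 0 -0.6" --pt "0 0 0.5 0 0 0 -0.6" --pt "0 0 0.5 0 0 0 -0.6" --pt "0 0 0.5 0 0 0 -0.6" --pt "0 0 0.5 0 0 0 -0.6"

```text
time_s: 23.65
tcp_pos: [0.611, -0.1229, 0.2819]
ee_rot: [180.0, -0.2, 9.0]
contact_force: [0.9, 0.5, -1.0]
grip_width: 0.0315
grasp_force: 15.0
```

Emit:
move_arm --pt "-0.066 0.36 0 0 0 0.9 -0.6" --pt "-0.066 0.36 0 0 0 0.9 -0.6" --pt "-0.066 0.36 0 0 0 0.9 -0.6" --pt "-0.066 0.36 0 0 0 0.9 -0.6" --pt "-0.066 0.36 0 0 0 0.9 -0.6"

```text
time_s: 24.15
tcp_pos: [0.5771, 0.0645, 0.2796]
ee_rot: [-179.9, -0.3, 50.4]
contact_force: [-1.1, -0.1, -0.0]
grip_width: 0.0317
grasp_force: 15.0
```

Emit:
move_arm --pt "-0.066 0.35 0 0 0 0.9 -0.6" --pt "-0.066 0.35 0 0 0 0.9 -0.6" --pt "-0.066 0.35 0 0 0 0.9 -0.6" --pt "-0.066 0.35 0 0 0 0.9 -0.6" --pt "-0.066 0.35 0 0 0 0.9 -0.6"

```text
time_s: 24.65
tcp_pos: [0.5432, 0.2386, 0.2795]
ee_rot: [179.9, -0.3, 90.8]
contact_force: [0.8, 0.4, -0.5]
grip_width: 0.0315
grasp_force: 15.0
```

Emit:
move_arm --pt "0 0 -0.1 0 0 0 -0.6" --pt "0 0 -0.2 0 0 0 -0.6" --pt "0 0 -0.3 0 0 0 -0.6" --pt "0 0 -0.3 0 0 0 -0.6"

```text
time_s: 25.05
tcp_pos: [0.541, 0.2299, 0.1233]
ee_rot: [-179.5, 0.3, 90.0]
contact_force: [-1.2, -1.8, 0.0]
grip_width: 0.0316
grasp_force: 15.0
```

Emit:
move_arm --pt "0 0 0 0 0 0 0.2" --pt "0 0 0 0 0 0 0.2" --pt "0 0 0.1 0 0 0 0.2" --pt "0 0 0.2 0 0 0 0.2" --pt "0 0 0.3 0 0 0 0.2"

```text
time_s: 25.55
tcp_pos: [0.546, 0.2324, 0.283]
ee_rot: [179.7, -0.1, 90.0]
contact_force: [0.4, -0.1, 0.7]
grip_width: 0.0564
grasp_force: 0.0
```

Emit:
move_arm --pt "-0.08 -0.22 0.1 0 0 0 0.2" --pt "-0.08 -0.22 0.1 0 0 0 0.2" --pt "-0.08 -0.22 0.1 0 0 0 0.2" --pt "-0.08 -0.22 0.1 0 0 0 0.2"

```text
time_s: 25.95
tcp_pos: [0.5062, 0.1182, 0.3331]
ee_rot: [179.5, -0.0, 89.6]
contact_force: [0.5, 0.1, 0.3]
grip_width: 0.0563
grasp_force: 0.0
```

```bash
python3 pods.py wrist scene; python3 -c "
from h import *
tub()"; ls -t pics|head -3
```

```text
tcp [0.506 0.118 0.333] [179.469  -0.039  89.645] 25.95
wrist [306.167 336.839] 347 [ 0.487 -0.079  0.055] [0.052 0.02  0.009]
scene [232.038 188.529] 104 [ 0.32  -0.396  0.023] [0.039 0.048 0.009]
tub 347 [0.45077776 0.22497804 0.03688353]
tub 162 [0.51027898 0.19936382 0.03757506]
scene_2595.png
wrist_2595.png
scene_2200.png
```

View pics/wrist_2595.png

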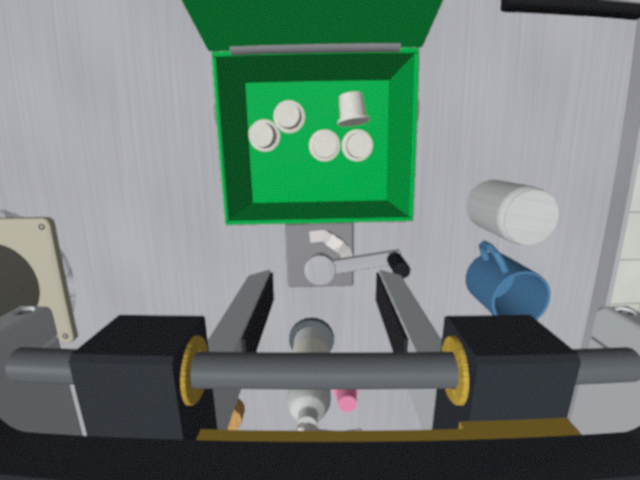

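All five white pods lie in the tub: px (264,135), (288,116), (324,145), (357,145), (352,107). The lever post is at (398,263).

```bash
python3 - <<'E'
from h import *
np.set_printoptions(precision=4,suppress=True)
print(sensors.get_obs()['tcp_pos'])
for n in ['wrist','scene']:
    c=cap(n);P=cloud(c)
    def box(t,x0,x1,y0,y1,z0,z1):
        q=P[(P[...,0]>x0)&(P[...,0]<x1)&(P[...,1]>y0)&(P[...,1]<y1)&(P[...,2]>z0)&(P[...,2]<z1)]
        if len(q): print(n,t,len(q),np.percentile(q,[2,50,98],axis=0).ravel())
    box('noz',.42,.56,-.16,-.03,.215,.228)
    box('bott',.42,.56,-.16,-.03,.10,.17)
    box('post',.52,.66,.02,.14,.195,.215)
    box('lever',.48,.56,.02,.11,.165,.18)
    box('brk',.4,.62,.0,.115,.13,.145)
    for z in (.16,.2,.24,.28): box('lid',.42,.58,.26,.42,z,z+.01)
E
```

```text
[0.5057 0.1234 0.3293]
wrist bott 1200 [ 0.4626 -0.1047  0.1381  0.489  -0.0823  0.1601  0.5122 -0.072   0.1695]
wrist post 176 [0.5701 0.082  0.1958 0.5776 0.0908 0.2047 0.5831 0.0945 0.2066]
wrist lever 1283 [0.4898 0.0627 0.1657 0.5128 0.0789 0.1686 0.5575 0.0891 0.1706]
wrist brk 2693 [0.4668 0.0463 0.1353 0.491  0.09   0.1372 0.538  0.1142 0.1423]
wrist lid 1501 [0.4236 0.2928 0.1602 0.5011 0.2953 0.1651 0.5765 0.2978 0.1698]
wrist lid 716 [0.4219 0.306  0.2001 0.481  0.3076 0.202  0.5772 0.309  0.2047]
scene noz 100 [ 0.4765 -0.1083  0.2151  0.4901 -0.0965  0.2195  0.5022 -0.0839  0.2256]
scene bott 487 [ 0.4774 -0.1174  0.1025  0.5062 -0.0872  0.1477  0.5166 -0.07    0.1691]
scene post 51 [0.5718 0.0801 0.1972 0.5806 0.0869 0.2049 0.5862 0.0931 0.2088]
scene lever 189 [0.4909 0.0615 0.1656 0.5116 0.077  0.1691 0.5464 0.0888 0.1746]
scene brk 496 [0.4686 0.0444 0.1313 0.5085 0.0888 0.1379 0.5418 0.1142 0.1439]
scene lid 97 [0.4283 0.2929 0.1602 0.5082 0.2956 0.1645 0.5753 0.2983 0.1699]
scene lid 108 [0.425  0.3061 0.2002 0.5098 0.3091 0.205  0.5754 0.3118 0.2094]
scene lid 114 [0.425  0.32   0.2403 0.5061 0.3227 0.2447 0.5781 0.3256 0.2496]
scene lid 117 [0.4263 0.3338 0.2802 0.5046 0.3362 0.2856 0.576  0.3389 0.2899]
```

Emit:
move_arm --pt "-0.032 -0.44 -0.14 0 0 0 -1" --pt "-0.032 -0.44 -0.14 0 0 0 -1" --pt "-0.032 -0.44 -0.14 0 0 0 -1" --pt "-0.032 -0.44 -0.14 0 0 0 -1" --pt "-0.032 -0.44 -0.14 0 0 0 -1" --newtons 10

```text
time_s: 26.7
tcp_pos: [0.4884, -0.1005, 0.256]
ee_rot: [-179.9, 0.0, 89.9]
contact_force: [-1.2, -0.3, -0.2]
grip_width: 0.0197
grasp_force: 0.0
```

Emit:
move_arm --pt "0 0 0 0 0 0 -1" --pt "0 0 0 0 0 0 -1" --pt "0 0 -0.02 0 0 0 -1" --pt "0 0 -0.04 0 0 0 -1" --pt "0 0 -0.05 0 0 0 -1"

```text
time_s: 27.2
tcp_pos: [0.4892, -0.0961, 0.2315]
ee_rot: [-179.9, -0.1, 90.1]
contact_force: [-1.1, 1.1, 4.1]
grip_width: 0.0006
grasp_force: 2.1
```

Emit:
move_arm --pt "0 0 -0.01 0 0 0 -1" --pt "0 0 -0.01 0 0 0 -1" --pt "0 0 -0.02 0 0 0 -1" --pt "0 0 -0.02 0 0 0 -1"

```text
time_s: 27.6
tcp_pos: [0.4894, -0.0962, 0.2259]
ee_rot: [179.9, -0.1, 90.1]
contact_force: [-8.8, 5.2, 30.8]
grip_width: 0.0004
grasp_force: 15.8
```

Emit:
move_arm --pt "0 0 0 0 0 0 -1" --pt "0 0 0.1 0 0 0 -1" --pt "0 0 0.2 0 0 0 -1" --pt "0 0 0.29 0 0 0 -1" --pt "0 0 0.29 0 0 0 -1"

```text
time_s: 28.1
tcp_pos: [0.4925, -0.0983, 0.3732]
ee_rot: [179.3, 0.1, 90.0]
contact_force: [0.5, -0.3, -0.4]
grip_width: 0.0005
grasp_force: 0.0
```

Emit:
move_arm --pt "0.012 0.48 0 0 0 0 -1" --pt "0.012 0.48 0 0 0 0 -1" --pt "0.012 0.48 0 0 0 0 -1" --pt "0.012 0.48 0 0 0 0 -1" --pt "0.012 0.48 0 0 0 0 -1"

```text
time_s: 28.6
tcp_pos: [0.4943, 0.1454, 0.3666]
ee_rot: [-179.9, -0.0, 90.2]
contact_force: [-0.0, -0.0, 0.8]
grip_width: 0.0005
grasp_force: 0.0
```

Emit:
move_arm --pt "0.012 0.48 0 0 0 0 -1" --pt "0.012 0.48 0 0 0 0 -1" --pt "0.012 0.48 0 0 0 0 -1" --pt "0.012 0.48 0 0 0 0 -1" --pt "0.012 0.48 0 0 0 0 -1"

```text
time_s: 29.1
tcp_pos: [0.4999, 0.3854, 0.366]
ee_rot: [-179.9, -0.0, 90.1]
contact_force: [1.4, 0.1, 0.2]
grip_width: 0.0006
grasp_force: 0.0
```

```bash
python3 - <<'E'
from h import *
np.set_printoptions(precision=4,suppress=True)
o=sensors.get_obs();print(o['tcp_pos'],o['ee_rot'])
c=cap('scene');P=cloud(c)
q=P[(P[...,0]>.46)&(P[...,0]<.52)&(P[...,1]>-.13)&(P[...,1]<-.06)&(P[...,2]>.20)&(P[...,2]<.24)]
print('noz',len(q),np.percentile(q,[5,50,95],axis=0))
q=P[(P[...,0]>.38)&(P[...,0]<.62)&(P[...,1]>.37)&(P[...,1]<.5)&(P[...,2]<.2)]
print('behind',np.percentile(q[:,2],[50,99]))
tub()
E
```

```text
[0.4999 0.3854 0.366 ] [-179.9121   -0.0006   90.1498]
noz 152 [[ 0.4792 -0.1068  0.203 ]
 [ 0.4931 -0.0943  0.2177]
 [ 0.5023 -0.0834  0.2227]]
behind [0.     0.0072]
tub 343 [0.4517 0.225  0.0368]
tub 159 [0.5105 0.1988 0.0378]
```

Emit:
move_arm --pt "0 0.034 0 0 0 0 -1" --pt "0 0.034 0 0 0 0 -1" --pt "0 0.034 -0.1 0 0 0 -1" --pt "0 0.034 -0.188 0 0 0 -1" --pt "0 0.034 -0.188 0 0 0 -1"

```text
time_s: 29.7
tcp_pos: [0.4982, 0.3945, 0.2674]
ee_rot: [-179.5, 0.5, 89.9]
contact_force: [-0.6, -0.6, 0.5]
grip_width: 0.0002
grasp_force: 0.0
```

Emit:
move_arm --pt "0 -0.06 0 0 0 0 -1" --pt "0 -0.12 0 0 0 0 -1" --pt "0 -0.18 0 0 0 0 -1" --pt "0 -0.24 0 0 0 0 -1" --pt "0 -0.28 0 0 0 0 -1"

```text
time_s: 30.2
tcp_pos: [0.5025, 0.2562, 0.276]
ee_rot: [179.8, -0.0, 89.8]
contact_force: [0.6, -0.1, 0.2]
grip_width: 0.0004
grasp_force: 0.0
```

Emit:
move_arm --pt "0 -0.03 0 0 0 0 -1" --pt "0 -0.06 0 0 0 0 -1" --pt "0 -0.06 0 0 0 0 -1" --pt "0 -0.06 0 0 0 0 -1" --pt "0 -0.06 0 0 0 0 -1"

```text
time_s: 30.7
tcp_pos: [0.5011, 0.2304, 0.2735]
ee_rot: [180.0, -0.1, 90.1]
contact_force: [0.0, 0.4, 0.2]
grip_width: 0.0003
grasp_force: 0.0
```

```bash
python3 - <<'E'
from h import *
np.set_printoptions(precision=4,suppress=True)
for n in ['scene','side']:
    c=cap(n);P=cloud(c);im=c['image'].astype(int)
    g=(im[...,1]>im[...,0]+40)&(im[...,1]>im[...,2]+40)&(P[...,2]>.1)
    q=P[g]; print(n,len(q),np.percentile(q,[5,50,95],axis=0).ravel()); save(c,n+'_lid.png')
E
```

```text
scene 5488 [0.4183 0.1198 0.1449 0.5157 0.1987 0.1494 0.5958 0.2798 0.1544]
side 4008 [0.4002 0.1515 0.1114 0.4519 0.2174 0.15   0.5842 0.2798 0.1527]
```

The lid is shut. Next I'll cage the latch post between the opened fingers.

Emit:
move_arm --pt "0.08 -0.15 0.03 0 0 -0.91 -0.4" --pt "0.08 -0.15 0.03 0 0 -0.91 -0.4" --pt "0.08 -0.15 0.03 0 0 -0.91 -0.4" --pt "0.08 -0.15 0.03 0 0 -0.91 -0.4" --pt "0.08 -0.15 0.03 0 0 -0.91 -0.4"

```text
time_s: 31.3
tcp_pos: [0.5413, 0.1546, 0.2883]
ee_rot: [-180.0, 0.0, 48.8]
contact_force: [-0.3, -0.5, 0.4]
grip_width: 0.0278
grasp_force: 0.0
```

Emit:
move_arm --pt "0.072 -0.138 0 0 0 -0.91 -0.4" --pt "0.072 -0.138 0 0 0 -0.91 -0.4" --pt "0.072 -0.138 0 0 0 -0.91 -0.4" --pt "0.072 -0.138 0 0 0 -0.91 -0.4" --pt "0.072 -0.138 0 0 0 -0.91 -0.4"

```text
time_s: 31.8
tcp_pos: [0.5773, 0.0857, 0.2881]
ee_rot: [-180.0, 0.0, 7.8]
contact_force: [-0.2, 1.3, 0.1]
grip_width: 0.028
grasp_force: 0.0
```

```bash
python3 - <<'E'
from h import *
np.set_printoptions(precision=4,suppress=True)
print(sensors.get_obs()['tcp_pos'],sensors.get_obs()['ee_rot'])
for n in ['scene','side']:
    c=cap(n);P=cloud(c)
    q=P[(P[...,0]>.54)&(P[...,0]<.61)&(P[...,1]>.05)&(P[...,1]<.12)&(P[...,2]>.19)&(P[...,2]<.212)]
    if len(q): print(n,'post',len(q),np.percentile(q,[2,50,98],axis=0).ravel())
E
```

```text
[0.5773 0.0857 0.2881] [-179.9915    0.024     7.832 ]
scene post 56 [0.5703 0.0799 0.1921 0.5802 0.0865 0.2034 0.5864 0.0935 0.2092]
```

Emit:
move_arm --pt "0 0 -0.06 0 0 0 -0.4" --pt "0 0 -0.12 0 0 0 -0.4" --pt "0 0 -0.15 0 0 0 -0.4" --pt "0 0 -0.176 0 0 0 -0.4" --pt "0 0 -0.176 0 0 0 -0.4"

```text
time_s: 32.4
tcp_pos: [0.5762, 0.0854, 0.1989]
ee_rot: [-180.0, 0.2, 8.2]
contact_force: [-0.1, 0.7, -0.4]
grip_width: 0.0282
grasp_force: 0.0
```

```bash
python3 - <<'E'
import numpy as np
p=np.array([.502,.0745]);r=.0755
f=lambda a:p+r*np.array([np.cos(a),np.sin(a)])
a0=np.arctan2(.0855-.0745,.577-.502)
A=np.linspace(a0,1.72,16)
for k in range(3):
    b=f(A[5*k]) 
    for j in range(1,6):
        d=(f(A[5*k+j])-b)/.5; print(k,round(A[5*k+j],2),d.round(3),((A[5*k+j]-A[5*k])/np.radians(45)).round(3))
E
```

```text
0 0.25 [-0.003  0.016] 0.134
0 0.36 [-0.008  0.031] 0.267
0 0.46 [-0.014  0.045] 0.401
0 0.57 [-0.022  0.059] 0.535
0 0.67 [-0.031  0.072] 0.668
1 0.78 [-0.01   0.012] 0.134
1 0.88 [-0.022  0.023] 0.267
1 0.99 [-0.035  0.032] 0.401
1 1.09 [-0.049  0.04 ] 0.535
1 1.2 [-0.063  0.047] 0.668
2 1.3 [-0.015  0.005] 0.134
2 1.41 [-0.03   0.008] 0.267
2 1.51 [-0.046  0.01 ] 0.401
2 1.62 [-0.062  0.01 ] 0.535
2 1.72 [-0.078  0.009] 0.668
```

Emit:
move_arm --pt "-0.003 0.016 0 0 0 0.134 -0.4" --pt "-0.008 0.031 0 0 0 0.267 -0.4" --pt "-0.014 0.045 0 0 0 0.401 -0.4" --pt "-0.022 0.059 0 0 0 0.535 -0.4" --pt "-0.031 0.072 0 0 0 0.668 -0.4"

```text
time_s: 32.9
tcp_pos: [0.5661, 0.1149, 0.2026]
ee_rot: [179.3, -0.2, 38.3]
contact_force: [7.9, -16.5, 1.5]
grip_width: 0.0283
grasp_force: 8.9
```

Emit:
move_arm --pt "-0.01 0.012 0 0 0 0.134 -0.4" --pt "-0.022 0.023 0 0 0 0.267 -0.4" --pt "-0.035 0.032 0 0 0 0.401 -0.4" --pt "-0.049 0.04 0 0 0 0.535 -0.4" --pt "-0.063 0.047 0 0 0 0.668 -0.4"

```text
time_s: 33.4
tcp_pos: [0.535, 0.1433, 0.2034]
ee_rot: [179.5, -0.2, 68.4]
contact_force: [3.3, -1.7, 3.7]
grip_width: 0.0279
grasp_force: 3.7
```

Emit:
move_arm --pt "-0.015 0.005 0 0 0 0.134 -0.4" --pt "-0.03 0.008 0 0 0 0.267 -0.4" --pt "-0.046 0.01 0 0 0 0.401 -0.4" --pt "-0.062 0.01 0 0 0 0.535 -0.4" --pt "-0.07 0.01 0 0 0 0.6 -0.4"

```text
time_s: 33.9
tcp_pos: [0.4956, 0.1498, 0.2017]
ee_rot: [179.9, -0.0, 95.5]
contact_force: [2.0, -1.1, -1.0]
grip_width: 0.028
grasp_force: 1.0
```

```bash
cat > lat.py <<'E'
from h import *
np.set_printoptions(precision=4,suppress=True)
o=sensors.get_obs();print(o['tcp_pos'],o['ee_rot'],o['contact_force'])
for n in ['scene','side']:
    c=cap(n);P=cloud(c);save(c,n+'_lat%d.png'%(o['time_s']*100))
    q=P[(P[...,0]>.44)&(P[...,0]<.62)&(P[...,1]>.03)&(P[...,1]<.2)&(P[...,2]>.183)&(P[...,2]<.222)]
    if len(q): print(n,'post',len(q),np.percentile(q,[2,50,98],axis=0).ravel())
    q=P[(P[...,0]>.47)&(P[...,0]<.53)&(P[...,1]>.1)&(P[...,1]<.135)&(P[...,2]>.152)&(P[...,2]<.182)]
    if len(q): print(n,'lever',len(q),np.percentile(q,[2,50,98],axis=0).ravel())
E
python3 lat.py
```

```text
[0.4956 0.1498 0.2017] [179.8662  -0.0121  95.4822] [ 2.0195 -1.0998 -0.9756]
scene post 24 [0.519  0.1443 0.1974 0.5223 0.153  0.2026 0.5253 0.1618 0.2084]
scene lever 120 [0.4919 0.1003 0.1521 0.5069 0.1173 0.1576 0.5265 0.1343 0.1635]
side post 98 [0.4677 0.1384 0.1927 0.4712 0.1458 0.2081 0.5148 0.1567 0.2213]
side lever 35 [0.4825 0.1235 0.1528 0.4972 0.1292 0.1589 0.5105 0.1345 0.1622]
```

Emit:
move_arm --pt "0.008 0 0 0 0 0 -0.4" --pt "0.008 0 0.08 0 0 0 -0.4" --pt "0.008 0 0.18 0 0 0 -0.4" --pt "0.008 0 0.28 0 0 0 -0.4" --pt "0.008 0 0.36 0 0 0 -0.4"

```text
time_s: 34.5
tcp_pos: [0.5001, 0.1498, 0.384]
ee_rot: [179.8, -0.1, 95.2]
contact_force: [0.0, 0.4, 0.4]
grip_width: 0.0282
grasp_force: 0.0
```

Emit:
move_arm --pt "0.1 -0.3 0 0 0 0 -0.4" --pt "0.1 -0.3 0 0 0 0 -0.4" --pt "0.1 -0.3 0 0 0 0 -0.4" --pt "0.1 -0.3 0 0 0 0 -0.4" --pt "0.1 -0.3 0 0 0 0 -0.4"

```text
time_s: 35.0
tcp_pos: [0.5498, -0.0025, 0.3804]
ee_rot: [180.0, 0.0, 94.9]
contact_force: [0.4, 1.3, -0.1]
grip_width: 0.028
grasp_force: 0.0
```

```bash
python3 lat.py; python3 -c "
import cv2,glob
f=sorted(glob.glob('pics/scene_lat*'))[-1]; i=cv2.imread(f)[180:380,280:530]; cv2.imwrite('pics/fin.png',cv2.resize(i,None,fx=3,fy=3))"
```

```text
[ 0.5498 -0.0025  0.3804] [179.9975   0.0191  94.9356] [ 0.3781  1.3473 -0.1174]
scene post 56 [0.4965 0.1426 0.1839 0.5059 0.1498 0.1955 0.5125 0.1579 0.2007]
scene lever 130 [0.4791 0.1004 0.1521 0.5066 0.1176 0.1577 0.5258 0.1342 0.163 ]
side post 55 [0.4934 0.1424 0.1838 0.4976 0.1488 0.1955 0.5076 0.1563 0.1999]
side lever 106 [0.4932 0.1005 0.1529 0.4992 0.1157 0.1593 0.5245 0.134  0.1621]
```

View pics/fin.png

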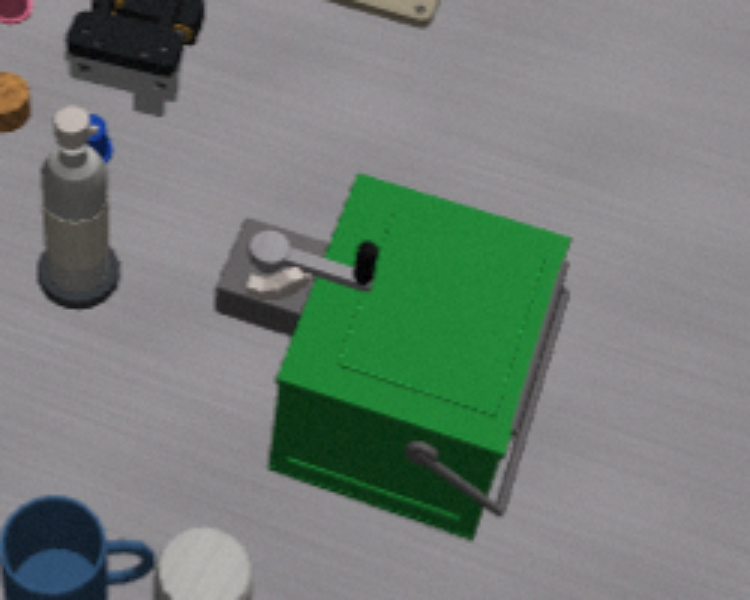

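The lid is shut at about (430,320) in the crop. The lever points over the lid with its post at (366,262), about 10 mm below its parked height. The nozzle cap is up at (72,125), and the arm is clear.

```bash
python3 -c "
from station import job
print(job.job_done())"
```

```text
the job is handed in; nothing more can be done
None
```

I handed the job in, but no verdict came back: all five pods are in the caddy, the nozzle cap was pressed and sprang back, and the lid is shut with the latch in its notch.

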